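# Shut the takeaway box and park the heat lamp over it

## Task

An order of spring rolls is packed but the lid of its takeaway box is still ajar. Press the lid down until it is fully shut, without crushing the box, and then swing the heat lamp round so that its shade hangs centrally above that box, as near as its arm allows, and stays there. Leave both boxes where they stand and the other things on the counter undisturbed.

Things in the scene. Friction and masses are not known exactly. Their poses are not given: they have to be found in the camera images.
- box: The packed box: brown card clamshell with rolls in it, loose, about 0.5 kg. 150 mm deep (its x) by 200 mm wide (its y), rim 45 mm high, 75 mm high when shut. Origin: centre of its underside, z up. Its lid is hinged on the +x side; the raised edge, on the -x side, faces roughly the robot. It stands left or right of the lamp post, a like box on the other side.
- lid (a joint): Opening angle of its lid, rad: 0 shut, growing as the box's -x edge rises; starts at 0.2 to 0.4. Hinge line along y at x = +75, z = 45 mm in the box's frame. Stiff: it stays where left; closing takes about 5 N down, 100 mm from the hinge (more nearer it). Lid: inverted tray, flat top 126 mm deep by 176 wide, 30 mm above its rim, with a small tab at the front edge.
- lid_press (a point): Point on the lid's flat top, on its middle line, 100 mm from the hinge line (25 mm from the box's centre towards the raised edge; 75 mm above the counter when shut). The flat top goes on 38 mm further towards the raised edge.
- lamp_arm (a joint): Swing of the heat lamp's arm about its post, rad: 0 when it points to the post frame's -x, growing counter-clockwise seen from above; range -1.6 to 1.6. Starts within 0.18 of 0, between the boxes. Stiff pivot: stays where left, takes about 6 N sideways at the shade to move. The arm is a 20 mm steel tube 480 mm above the counter that bends down to the shade.
- shade (a point): Centre of the lower rim of the lamp's bell-shaped aluminium shade, 280 mm from the post's axis, 215 mm above the counter. The shade is 150 mm across, straight-sided for its lower 60 mm, then domed in to a 52 mm neck whose top is 176 mm above the rim.
- lamp_post: The lamp's fixed post: 25 mm steel tube on a 130 mm round flange, pivot with a black knob at the top, 510 mm high. Origin: its axis at counter height, z up. Both boxes stand about 280 mm (within 30) from this axis, some 0.95 rad to either side of its -x, so the shade comes over the packed box when the arm points at it.
- other_box: A second box of the same make and size (150 x 200 x 75 mm), already shut, loose; on the opposite side of the lamp post. Not part of the job. Origin: centre of its underside.
- dip_pot: Small black sauce pot with a white lid, 62 mm across and 35 mm high, loose, standing between the boxes. Not part of the job. Origin: centre of its underside.
- sauce_bottle: Red squeeze bottle, 60 mm across and 180 mm high, loose, standing left of and nearer than the left box. Not part of the job. Origin: centre of its underside.

How it is judged (in metres and radians):
On the way, in this order (a step that is already met when the one before it is completed fails the run):
1. the lid of the packed box is fully shut (value of joint lid below 0.025 rad), for 0.2 s.
2. the lamp's shade hangs over the shut box (value of joint lid below 0.025 rad and horizontal distance between shade and box below 0.045 m), for 0.2 s.
At the end, for the whole second after the job is handed in: The packed box's lid is shut to within 0.025 rad (under 4 mm at its front edge); the shade's centre is within 45 mm, horizontally, of the box's centre and at rest; both boxes lie flat within 30 mm of where they stood (all of step 2 and velocity of joint lamp_arm between -0.02 and 0.02 rad/s and distance of each of box, other_box from where it was at the start of the episode below 0.03 m and angle between box's own z axis and vertical below 0.05 rad and linear speed of box below 0.02 m/s); the robot touches nothing.
It fails at once if the packed box is crushed: pressed with more than 45 N (contact force between any of the fingers, the arm and box above 45 N).
It fails at once if the shut box is shoved more than 50 mm (distance of other_box from where it was at the start of the episode above 0.05 m).
It fails at once if the packed box is shoved more than 50 mm (distance of box from where it was at the start of the episode above 0.05 m).
It fails at once if the dip pot or sauce bottle is moved more than 30 mm or knocked over (distance of any of dip_pot, sauce_bottle from where it was at the start of the episode above 0.03 m or angle between sauce_bottle's own z axis and vertical above 0.5 rad).
It also fails if it takes over 64 s, if anything falls off the work surface, if the arm or the gripper's body presses on something with over 40 N, if the wrist force passes 120 N, or if a joint passes its speed limit or range.

## Robot

A 6-joint arm with a two-finger parallel gripper is mounted at the origin on the work surface. World frame = base frame: x ahead of the robot, y to its left, z up, the work surface at z = 0. Lengths are in mm, angles in degrees, forces in N, time in s.
With the tool pointing down it reaches from about 350 to 850 mm from the base axis. Payload 8.1 kg.
Tool frame: the origin (TCP) lies between the finger pads; the fingertips stand 22 mm ahead of it and the grasp point (between the pads) lies 3 mm ahead of it; z points along the fingers, y is the direction in which the jaws open and shut (so a half turn about z gives the same grasp; the last joint's range is limited). The gripper opens to 85 mm and grips with 20 to 120 N. Pads are 22 mm wide; open, the fingers measure 114 mm over their backs; the gripper's body (76 mm by 85 mm) begins 54 mm behind the grasp point. The pads swing forward as they close: fully open they stand 13 mm farther back than shut.
Start: joints at [58.476, 7.471, 85.268, -0, 87.261, -4.893], TCP at [268.927, 536.362, 253.292] pointing down, gripper open.
Joint ranges: [-169.43, 169.43], [-51.17, 129.36], [1.28, 143.12], [-76.62, 256.62], [0, 156.53], [-152.29, 152.29]. Speed limits (degrees/s): [136.94, 136.94, 159.86, 180, 180, 180].

## Interface

Orientations are given as [roll, pitch, yaw] about the fixed x, y, z axes, in that order (R = Rz(yaw) Ry(pitch) Rx(roll)).
In Python, from bench import r gives the robot as it stands.
- The arm moves only by the tool drive_tool, never from a script. Its argument "moves" is a list of rows, each a list of 2 entries, a list of its own where there are three numbers: the shift along the world's x, y, z in mm, then the turn about the world's z in degrees. A call has exactly 8 rows; each row is the pose to reach, as a shift and turn from the pose commanded when the call began; what a row does not reach only later rows make up. A row lasts 1/12 s, in which the tool goes at most 41.7 mm and 7.16 degrees, less where a joint would pass 70% of its speed; a pose out of reach is approached as far as the arm can. A call with a gripper value outside its range is refused whole. "fingers" is the finger opening in mm, from 0 to 85.4, set as the call begins (left out, the last holds). The fingers move at their own pace and stop on an object; "squeeze" is the grip in N (left out, the last holds). Time passes only in rows, so rows that repeat a pose let the fingers close, or fill a call up. It gives the time, the measured TCP pose, the force and the opening at its end, in the units of the state.
- r.sense(): the state, without advancing time (a new reading comes with each control period).
- r.snapshot(name): name is "scene" or "top"; returns a dict with "pixels" (480x640x3 uint8, red, green, blue), "camera_matrix" (3x3 intrinsics, pixels), "k1" (the pictures are not rectified: a ray, as slopes to the right and down, at radius r is drawn at 1 + k1 r^2 times it, then the intrinsics apply), "xyz" and "orientation" of the camera in the world. Camera axes: x right, y down, z forward; pixel columns grow to the right and rows downward; lengths in mm; the calibration is good to about 2 mm. A picture is of the moment at which its call begins. There is no depth.
- r.hand_in(): hands the job in, once; it reports no verdict.
The state is a dict: "time": time; "joint_pos": joint angles; "qd": joint speeds; "joint_efforts": joint torques, N m; "tool_pos": TCP position; "tcp_rot": TCP orientation; "ft_force": force on the tool from outside, world axes, zero at the start; "wrist_torque": the same for the moment, N m; "finger_gap": finger opening in mm.
Only numpy, scipy, OpenCV 4.12 (cv2) and the standard library are available. Lean on these libraries where they do the work, as an engineer would, in place of code of your own. Each camera call takes 0.05 s, during which the arm holds its last target.

## Working session

There is one attempt and no reset: what is moved stays moved. The work goes in short steps, Python scripts to look and compute and a tool call to move; the robot and the scene stay as the last step left them, time stands still between calls to the robot, and variables do not carry over. Pictures are saved under pics/ and viewed, and the job is handed in when it is done.

Besides the shell and the picture viewer there is one more tool, called as name(argument=value, ...) on one line, values as JSON. drive_tool: Moves the arm, as the interface text tells. Its arguments: {"type":"object","properties":{"moves":{"type":"array","items":{"type":"array"}},"fingers":{"type":"number"},"squeeze":{"type":"number"}},"required":["moves"]}

```bash
ls; mkdir -p pics
python3 - <<'E'
from bench import r
import cv2
for n in("scene","top"):
    s=r.snapshot(n); cv2.imwrite(f"pics/{n}0.png",s["pixels"][:,:,::-1]); print(n,s["camera_matrix"],s["k1"],s["xyz"],s["orientation"])
print(r.sense())
E
```

```text
pics
scene [[500.22836729   0.         318.59453274]
 [  0.         500.22836729 247.64889112]
 [  0.           0.           1.        ]] -0.04665250170353554 [ 866.48537396  556.73055706 1296.93082863] [-149.90300918   -0.17866658  145.59803214]
top [[472.83272125   0.         323.33863441]
 [  0.         472.83272125 235.50151868]
 [  0.           0.           1.        ]] -0.027944111262148543 [ 313.85639527   78.58899256 1566.39106167] [-1.70475612e+02 -1.02217072e-02 -8.93845606e+01]
{'time': 0.1, 'joint_pos': array([ 5.84768211e+01,  7.51206333e+00,  8.53244294e+01,  1.13364187e-03,
        8.72606328e+01, -4.89335438e+00]), 'qd': array([ 0.02299252,  0.021158  , -0.19271216,  0.05048643, -0.07406622,
        0.02057077]), 'joint_efforts': array([ 1.40010252e-03, -5.70958507e+01, -5.01938474e+01, -1.06174934e-04,
        8.32621678e-03,  5.01631496e-05]), 'tool_pos': array([268.6687482 , 535.9687085 , 252.32260328]), 'tcp_rot': array([-1.79903325e+02, -9.41306775e-03,  1.53370112e+02]), 'ft_force': array([-0.3999    ,  0.13437839,  0.08562033]), 'wrist_torque': array([0.03300575, 0.00574875, 0.03562206]), 'finger_gap': 85.30336713638414}
```

View pics/scene0.png

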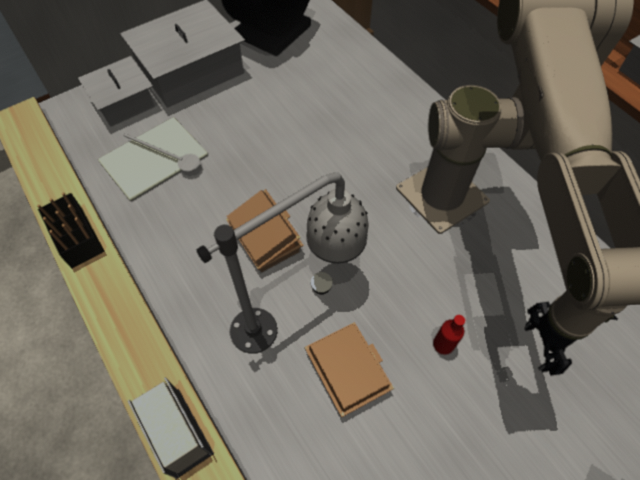

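View pics/top0.png

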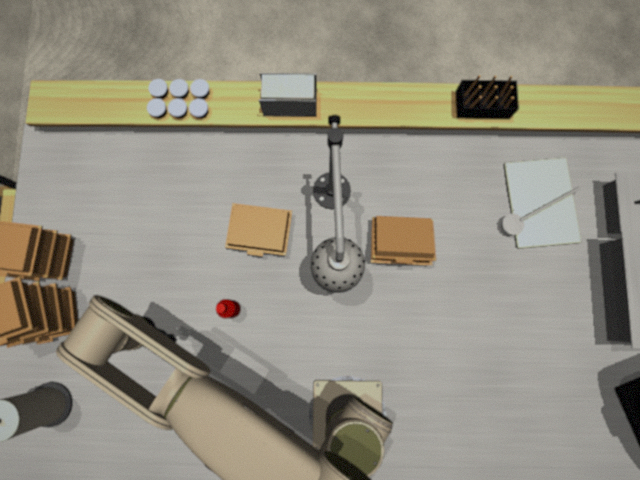

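The scene picture shows the post flange at about (254,330) and the shade at (338,230). The boxes are at (348,368) on the left and (264,230) on the right, and the bottle is at (450,335). In the top picture the boxes are at (259,229) and (403,238). I'll enlarge the boxes to see which one is ajar.

Run:
```python
import cv2,numpy as np
a=cv2.imread("pics/scene0.png");b=cv2.imread("pics/top0.png")
c=lambda i,x,y:cv2.resize(i[y:y+100,x:x+130],(400,300),interpolation=3)
cv2.imwrite("pics/z0.png",np.vstack([np.hstack([c(a,290,315),c(a,210,180)]),np.hstack([c(b,200,180),c(b,340,190)])]))
```

```text
(no output)
```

View pics/z0.png

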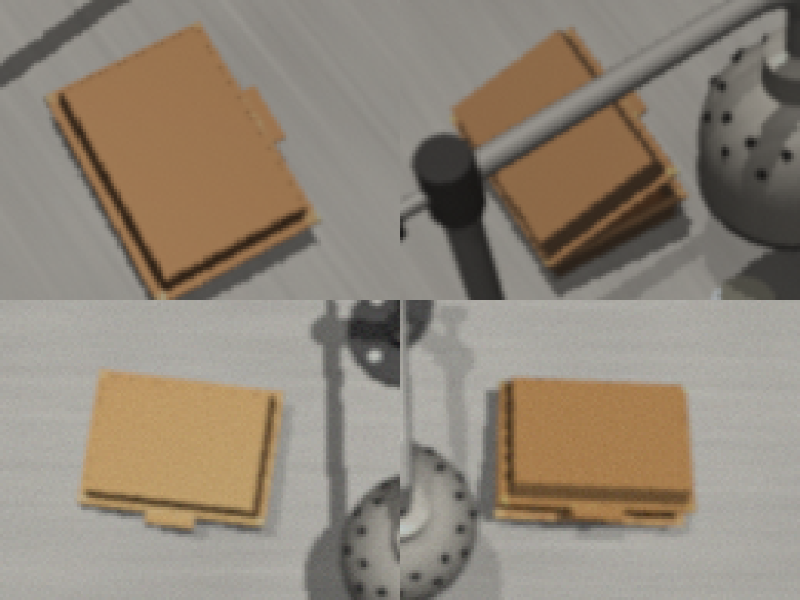

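The right box (y negative) is ajar, and the left one is shut. Next I'll measure positions.

```bash
cat > h.py <<'E'
import numpy as np,cv2
from scipy.spatial.transform import Rotation as R
def ray(s,uv):
    d=np.array([s["k1"],0,0,0,0.]); 
    p=cv2.undistortPoints(np.array([[uv]],float),s["camera_matrix"],d)[0,0]
    v=R.from_euler("xyz",s["orientation"],degrees=True).as_matrix()@[p[0],p[1],1]
    return np.array(s["xyz"]),v/np.linalg.norm(v)
def plane(s,uv,z):
    o,v=ray(s,uv); return (o+v*(z-o[2])/v[2]).round(1)
def tri(s1,u1,s2,u2):
    o1,v1=ray(s1,u1);o2,v2=ray(s2,u2)
    t=np.linalg.lstsq(np.c_[v1,-v2],o2-o1,rcond=None)[0]
    a,b=o1+t[0]*v1,o2+t[1]*v2
    return ((a+b)/2).round(1),np.linalg.norm(a-b).round(1)
def proj(s,P):
    M=R.from_euler("xyz",s["orientation"],degrees=True).as_matrix().T
    return cv2.projectPoints(np.array([P],float),cv2.Rodrigues(M)[0],-M@np.array(s["xyz"]),s["camera_matrix"],np.array([s["k1"],0,0,0,0.]))[0].ravel()
E
python3 - <<'E'
from bench import r
from h import *
import pickle
s=r.snapshot("scene");t=r.snapshot("top");pickle.dump((s,t),open("s0.pkl","wb"))
for k,im in(("s",s),("t",t)):
    g=cv2.cvtColor(im["pixels"],cv2.COLOR_RGB2HSV)
    m=cv2.inRange(g,(5,90,60),(18,255,255))
    n,l,st,c=cv2.connectedComponentsWithStats(m)
    for i in range(1,n):
        if st[i,4]>300: print(k,st[i],c[i].round(1))
# knob-top/flange
print("flange",plane(s,(254,330),5),plane(t,(331.5,190),5))
print("knob",plane(s,(225,238),510),plane(t,(335,133),510), tri(s,(225,238),t,(335,133)))
print("bottle cap",tri(s,(459,321),t,(229,309)))
def crop(i,x,y,w,h,f,n):
    z=cv2.resize(i["pixels"][y:y+h,x:x+w,::-1],None,fx=f,fy=f,interpolation=2)
    for a in range(0,w,10): cv2.putText(z,str(x+a),(a*f,8),0,.3,(255,0,0),1); cv2.line(z,(a*f,0),(a*f,h*f),(255,0,0),1) if a%20==0 else 0
    for a in range(0,h,10): cv2.putText(z,str(y+a),(0,a*f+4),0,.3,(0,0,255),1); cv2.line(z,(0,a*f),(w*f,a*f),(255,0,0),1) if a%20==0 else 0
    cv2.imwrite(n,z)
crop(t,300,200,150,110,5,"pics/ct.png");crop(s,220,180,160,120,5,"pics/cs.png")
E
```

```text
s [ 601   41   39   70 1276] [620.   76.8]
s [227 190  49  39 837] [250.5 208.7]
s [ 239  211   64   59 1825] [270.3 239.6]
s [ 306  323   87   94 4489] [348.8 368. ]
t [ 226  204   65   52 2381] [257.4 228.3]
t [ 371  216   65   49 2878] [402.4 240.4]
t [   0  221   71  126 5771] [ 28.  282.1]
t [ 60 287  16  42 315] [ 68.7 304.7]
flange [732.5  56.2   5. ] [733.2  55.    5. ]
knob [737.5  67.8 510. ] [736.1  55.5 510. ] (array([737.9,  57.6, 498.3]), np.float64(7.0))
bottle cap (array([322.3, 367.7, 140.5]), np.float64(18.3))
```

View pics/ct.png

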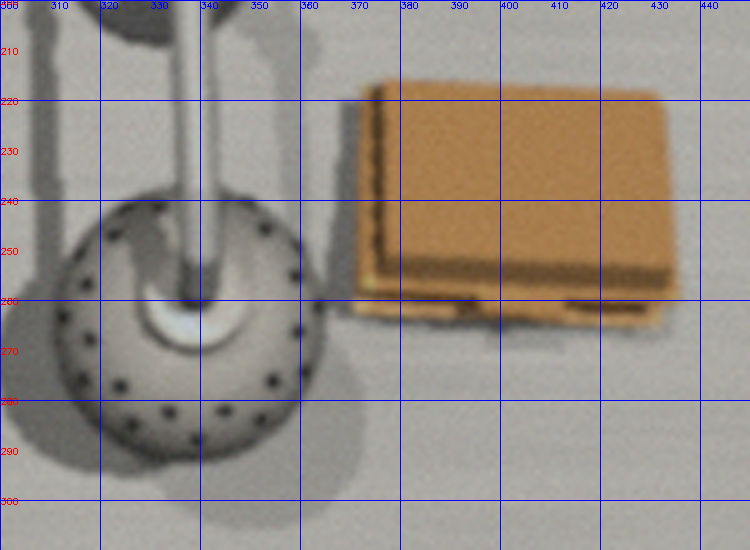

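View pics/cs.png

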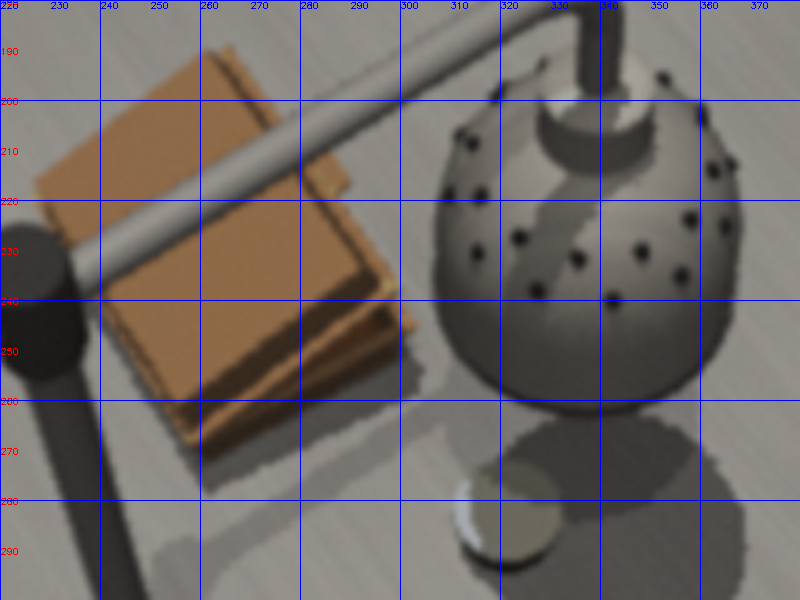

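Run:
```python
from h import *
import pickle
s,t=pickle.load(open("s0.pkl","rb"))
print("FL rim",plane(s,(301.5,246),45),plane(t,(371,262),45),tri(s,(301.5,246),t,(371,262)))
print("FR rim",plane(t,(432,264.5),45))
print("RL",plane(s,(259,268),45),plane(t,(372,219),45))
print("FL lidrim",tri(s,(299,237.5),t,(373.5,257)))
print("FL lidtop",tri(s,(296,236),t,(376,251.5)))
print("RL lidtop",tri(s,(256,262),t,(377,217)))
print("RR lidtop",tri(s,(227,216),t,(432,218.5)))
print("FR lidtop",tri(s,(261.5,190),t,(434.5,253)))
print("shade rim c",plane(t,(337,267),215))
# shade rim ellipse in top via widest extent
print("dip",plane(s,(321,281),35))
print("left box",[plane(s,p,75).tolist() for p in((310.5,347),(356,325),(389,380),(343,409))],[plane(t,p,75).tolist() for p in((232.5,205),(290.5,210),(286,250.5),(228,245))])
print("bottle",plane(s,(459,321),180),plane(t,(229,309),180))
```

```text
FL rim [491.1 -72.3  45. ] [483.9 -74.   45. ] (array([486.5, -76.5,  33.7]), np.float64(3.8))
FR rim [ 477.8 -271.4   45. ]
RL [630.  -79.8  45. ] [625.8 -78.1  45. ]
FL lidrim (array([494.8, -77.5,  88.9]), np.float64(0.2))
FL lidtop (array([507. , -80.5, 106.3]), np.float64(8.5))
RL lidtop (array([629.8, -93.1,  59.9]), np.float64(0.7))
RR lidtop (array([ 624. , -269.3,   70.1]), np.float64(1.2))
FR lidtop (array([ 505.1, -263. ,  114.8]), np.float64(2.8))
shade rim c [449.5  40.6 215. ]
dip [505.6  48.6  35. ]
left box [[644.7, 203.2, 75.0], [514.1, 220.6, 75.0], [532.7, 382.3, 75.0], [666.8, 375.0, 75.0]] [[661.0, 376.1, 75.0], [646.4, 187.9, 75.0], [514.4, 199.3, 75.0], [530.1, 384.9, 75.0]]
bottle [335. 381. 180.] [327.2 352.3 180. ]
```

I make the packed box centre about (557,-175), yaw about -2° and lid about 0.30 rad. The post is at (733,55). That puts the box about 290 mm from the post at 0.92 rad, which agrees with the description. The lamp sits between me and the box, so I'll lift above its tube at 480 mm and cross over.

drive_tool(moves=[[[0,0,35],0],[[0,0,70],0],[[0,-10,110],0],[[0,-20,150],0],[[0,-30,190],0],[[0,-40,230],0],[[0,-60,265],0],[[0,-80,300],0]], fingers=0, squeeze=30)

```text
time: 0.87
tool_pos: [268.6, 455.6, 555.0]
tcp_rot: [180.0, 0.0, 153.4]
ft_force: [0.7, 1.0, 1.1]
finger_gap: 0.2
```

drive_tool(moves=[[[15,-35,8],0],[[30,-70,10],0],[[45,-105,10],0],[[60,-140,10],0],[[75,-175,10],0],[[85,-210,10],0],[[95,-245,10],0],[[105,-280,10],0]])

```text
time: 1.53
tool_pos: [373.9, 174.7, 563.2]
tcp_rot: [180.0, 0.0, 153.4]
ft_force: [1.2, 0.2, 0.3]
finger_gap: 0.3
```

drive_tool(moves=[[[10,-35,0],0],[[15,-70,0],0],[[20,-105,0],0],[[25,-140,0],0],[[30,-175,0],0],[[40,-210,0],0],[[50,-245,0],0],[[60,-280,0],0]])

```text
time: 2.2
tool_pos: [433.8, -105.5, 563.4]
tcp_rot: [180.0, 0.0, 153.4]
ft_force: [0.5, 0.7, -0.5]
finger_gap: -0.3
```

drive_tool(moves=[[[15,-20,0],0],[[30,-40,0],0],[[45,-55,0],0],[[60,-69,0],0],[[75,-69,-20],0],[[98,-69,-50],0],[[98,-69,-85],0],[[98,-69,-120],0]])

```text
time: 2.87
tool_pos: [532.7, -172.8, 440.9]
tcp_rot: [180.0, -0.1, 153.4]
ft_force: [0.2, -0.5, 0.5]
finger_gap: -0.1
```

Run:
```python
from bench import r
import cv2,numpy as np
cv2.imwrite("pics/m1.png",np.hstack([cv2.resize(r.snapshot(n)["pixels"][:,:,::-1],(400,300)) for n in("scene","top")]))
```

```text
(no output)
```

View pics/m1.png

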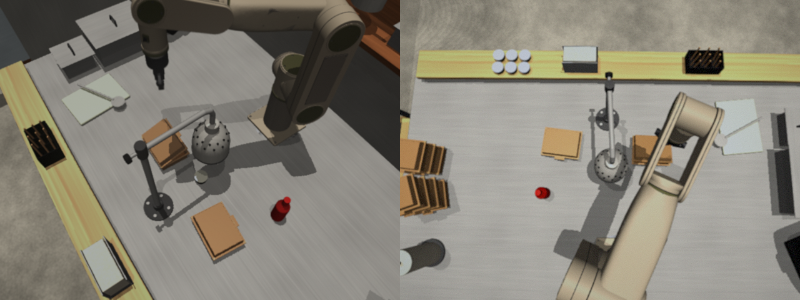

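Run:
```python
from h import *
from bench import r
import pickle
s,t=pickle.load(open("s0.pkl","rb"))
for z in (650,750,850): print(z,[plane(t,p,z) for p in((384,288),(416,208),(437,150),(470,220))])
print(r.sense()["joint_pos"])
```

```text
650 [array([366.1, -38.1, 650. ]), array([ 525. , -103.4,  650. ]), array([ 646.3, -149. ,  650. ]), array([ 501.9, -210.2,  650. ])]
750 [array([360.4, -25.4, 750. ]), array([502. , -83.6, 750. ]), array([ 610. , -124.2,  750. ]), array([ 481.4, -178.7,  750. ])]
850 [array([354.7, -12.7, 850. ]), array([478.9, -63.7, 850. ]), array([573.7, -99.3, 850. ]), array([ 460.8, -147.2,  850. ])]
[-2.32246918e+01  1.62554479e+00  7.28268823e+01  2.49771304e-04
  1.06505484e+02 -8.66030011e+01]
```

drive_tool(moves=[[[0,-2,-40],0],[[0,-2,-80],0],[[0,-2,-120],0],[[0,-2,-160],0],[[0,-2,-200],0],[[0,-2,-240],0],[[0,-2,-275],0],[[0,-2,-290],0]])

```text
time: 3.63
tool_pos: [531.3, -174.4, 151.0]
tcp_rot: [-180.0, -0.2, 153.4]
ft_force: [-0.3, 0.3, -0.6]
finger_gap: 0.1
```

Run:
```python
from bench import r
import cv2,numpy as np
cv2.imwrite("pics/m2.png",np.hstack([cv2.resize(r.snapshot(n)["pixels"][100:340,200:520,::-1],(400,300)) for n in("scene","top")]))
print(r.sense()["ft_force"])
```

```text
[0.47006953 0.11851476 0.33998604]
```

View pics/m2.png

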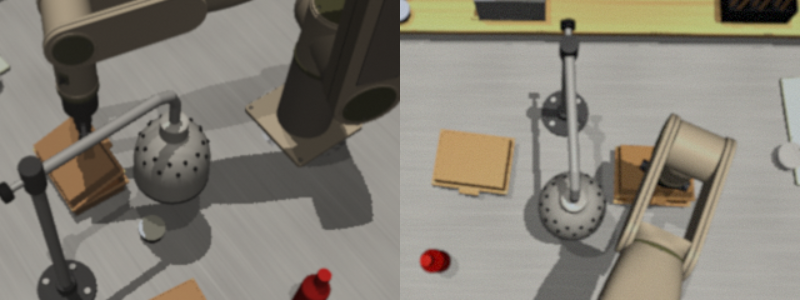

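The picture shows the fingers centred over the raised lid, clear of the lamp. Next I press slowly.

drive_tool(moves=[[[0,0,-6],0],[[0,0,-12],0],[[0,0,-18],0],[[0,0,-23],0],[[0,0,-28],0],[[0,0,-32],0],[[0,0,-36],0],[[0,0,-40],0]])

```text
time: 4.4
tool_pos: [532.3, -175.1, 114.2]
tcp_rot: [-180.0, 0.1, 153.4]
ft_force: [-3.5, 0.8, 6.4]
finger_gap: 0.2
```

drive_tool(moves=[[[0,0,-3],0],[[0,0,-6],0],[[0,0,-8],0],[[0,0,-10],0],[[0,0,-12],0],[[0,0,-13],0],[[0,0,-14],0],[[0,0,-14],0]])

```text
time: 5.07
tool_pos: [531.8, -174.9, 99.8]
tcp_rot: [-180.0, -0.0, 153.4]
ft_force: [-2.5, -0.2, 3.4]
finger_gap: -0.0
```

drive_tool(moves=[[[0,0,-1],0],[[0,0,-1.5],0],[[0,0,-2],0],[[0,0,-2.5],0],[[0,0,-2.5],0],[[0,0,-2.5],0],[[0,0,-2.5],0],[[0,0,-2.5],0]])

```text
time: 5.73
tool_pos: [531.9, -174.9, 97.4]
tcp_rot: [-180.0, 0.0, 153.4]
ft_force: [-4.1, -0.3, 6.1]
finger_gap: 0.0
```

drive_tool(moves=[[[0,0,-0.3],0],[[0,0,-0.6],0],[[0,0,-0.9],0],[[0,0,-1.2],0],[[0,0,-1.2],0],[[0,0,-1.2],0],[[0,0,-1.2],0],[[0,0,-1.2],0]])

```text
time: 6.4
tool_pos: [531.9, -174.9, 96.9]
tcp_rot: [-180.0, 0.0, 153.4]
ft_force: [-7.3, 1.3, 12.2]
finger_gap: 0.1
```

drive_tool(moves=[[[0,0,-0.3],0],[[0,0,-0.6],0],[[0,0,-0.8],0],[[0,0,-0.8],0],[[0,0,-0.8],0],[[0,0,-0.8],0],[[0,0,-0.8],0],[[0,0,-0.8],0]])

```text
time: 7.07
tool_pos: [531.9, -174.9, 96.7]
tcp_rot: [-180.0, 0.0, 153.4]
ft_force: [-10.9, 2.6, 18.6]
finger_gap: 0.3
```

The height has stopped changing while the force climbs to 19 N, so the lid is on its stop. I'll lift off and check by camera.

drive_tool(moves=[[[0,0,2],0],[[0,0,10],0],[[0,0,40],0],[[0,0,80],0],[[0,0,120],0],[[0,0,160],0],[[0,0,200],0],[[0,0,240],0]])

```text
time: 7.73
tool_pos: [531.8, -174.3, 337.2]
tcp_rot: [180.0, 0.0, 153.4]
ft_force: [0.7, 0.4, 0.5]
finger_gap: -0.3
```

drive_tool(moves=[[[0,0,40],0],[[0,0,80],0],[[0,0,120],0],[[-20,0,160],0],[[-50,0,195],0],[[-80,0,230],0],[[-110,20,240],0],[[-120,60,240],0]])

```text
time: 8.4
tool_pos: [410.3, -119.2, 579.5]
tcp_rot: [-180.0, 0.4, 153.1]
ft_force: [1.1, 1.1, 0.9]
finger_gap: -0.3
```

Run:
```python
from bench import r
import cv2,numpy as np,pickle
S=[r.snapshot(n) for n in("scene","top")]; pickle.dump(S,open("s1.pkl","wb"))
c=lambda s,x,y:cv2.resize(s["pixels"][y:y+120,x:x+160,::-1],(400,300),interpolation=2)
s,t=S
cv2.imwrite("pics/m3.png",np.vstack([np.hstack([c(s,220,170),c(t,320,180)]),np.hstack([cv2.resize(q["pixels"][:,:,::-1],(400,300)) for q in S])]))
print(r.sense()["tool_pos"],r.sense()["joint_pos"])
```

```text
[ 410.74788176 -114.16312216  579.30927976] [-2.24905989e+01 -1.25691319e+01  7.02576479e+01  8.73486745e-02
  1.21832455e+02 -8.59276263e+01]
```

View pics/m3.png

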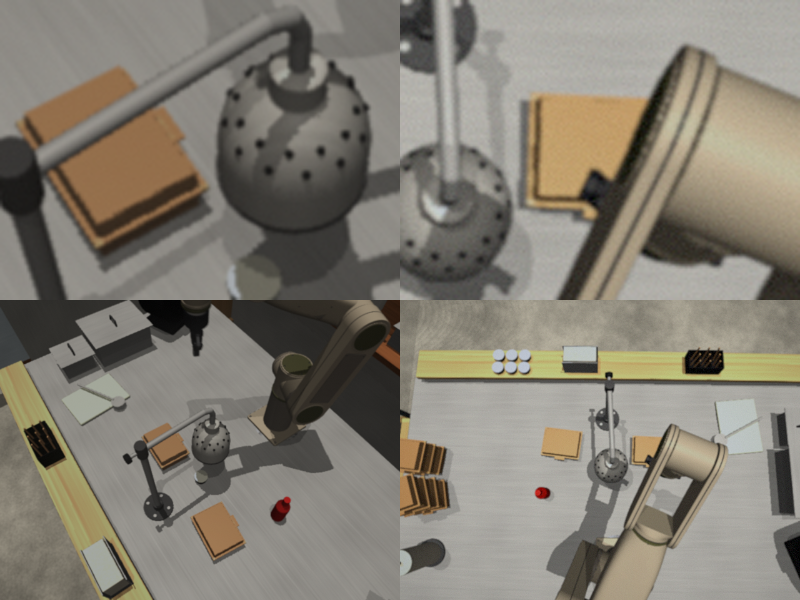

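Run:
```python
from h import *
import pickle
s,t=pickle.load(open("s1.pkl","rb"))
P=[plane(s,p,75) for p in((299.2,242.8),(260,265),(228,220),(268.8,197.2))];print(P,np.mean(P,0))
print("tube top view", [plane(t,(320+x/2.5,180+y/2.5),480) for x,y in((448,100),(450,190))], plane(t,(337,200),480),plane(t,(338.5,250),480))
print("tube scene",[plane(s,p,480) for p in((280,216),(250,230),(300,204.5),(320,192))])
print("topRL",plane(t,(320+132/2.5,180+95/2.5),75),plane(t,(320+136/2.5,180+198/2.5),75))
```

```text
[array([499.7, -69.6,  75. ]), array([628.6, -71.1,  75. ]), array([ 629. , -251.5,   75. ]), array([ 487.8, -254. ,   75. ])] [ 561.275 -161.55    75.   ]
tube top view [array([ 537.5, -332.9,  480. ]), array([ 452.3, -330.4,  480. ])] [581.4  49.  480. ] [462.4  44.8 480. ]
tube scene [array([618.8,  65.7, 480. ]), array([683.9,  60.5, 480. ]), array([571.4,  64.9, 480. ]), array([521.1,  61.9, 480. ])]
topRL [622.9 -77.6  75. ] [489.6 -81.8  75. ]
```

The lid looks shut in both views. For the lamp, I'll straddle its horizontal tube from above, about 220 mm from the post, and swing it round that way. The gripper yaw goes to 0 first.

drive_tool(moves=[[[0,10,0],-7],[[0,20,0],-14],[[0,30,0],-21],[[0,40,0],-28],[[0,50,0],-35],[[0,60,0],-42],[[0,70,0],-49],[[0,80,0],-55]], fingers=60)

```text
time: 9.17
tool_pos: [413.0, -36.8, 574.6]
tcp_rot: [180.0, -0.0, 98.0]
ft_force: [0.9, -0.3, -0.3]
finger_gap: 59.9
```

drive_tool(moves=[[[10,10,0],-7],[[20,20,0],-14],[[30,30,0],-21],[[40,40,0],-28],[[50,50,0],-35],[[60,60,0],-42],[[70,70,0],-49],[[80,75,0],-55]])

```text
time: 9.83
tool_pos: [493.5, 38.8, 574.5]
tcp_rot: [-180.0, -0.0, 43.1]
ft_force: [-0.4, -0.4, -0.1]
finger_gap: 60.0
```

drive_tool(moves=[[[5,0,0],-7],[[10,0,0],-14],[[15,0,0],-21],[[20,0,0],-28],[[22,4,0],-35],[[23,6,0],-42],[[23,6,0],-43.5],[[23,6,0],-43.5]])

```text
time: 10.5
tool_pos: [516.1, 43.9, 574.3]
tcp_rot: [-180.0, 0.0, -0.2]
ft_force: [-0.1, -0.2, -0.2]
finger_gap: 60.2
```

Run:
```python
from bench import r
import cv2,numpy as np,pickle
S=[r.snapshot(n) for n in("scene","top")]; pickle.dump(S,open("s2.pkl","wb"))
cv2.imwrite("pics/m4.png",np.hstack([cv2.resize(q["pixels"][60:360,180:580,::-1],(400,300)) for q in S]))
q=r.sense();print(q["tool_pos"],q["joint_pos"],q["tcp_rot"],q["finger_gap"])
```

```text
[515.98305744  43.72667148 574.51695325] [-8.33184935e-01  1.29291548e+00  5.79343986e+01  4.88625205e-03
  1.20778646e+02  8.91921077e+01] [-1.79995718e+02  5.90023288e-03 -2.27922266e-02] 59.78709432539377
```

View pics/m4.png

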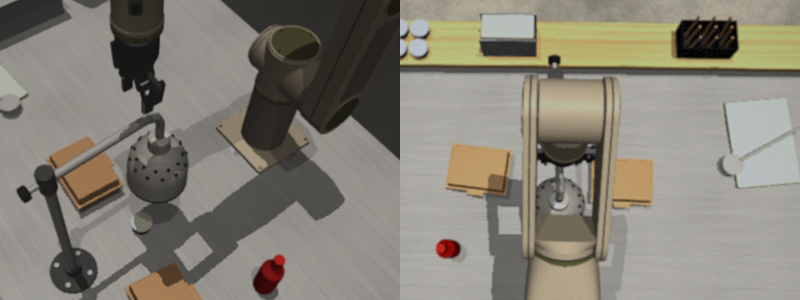

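drive_tool(moves=[[[0,7,0],0],[[0,7,-15],0],[[0,7,-30],0],[[0,7,-45],0],[[0,7,-55],0],[[0,7,-65],0],[[0,7,-72],0],[[0,7,-76],0]], fingers=82)

```text
time: 11.27
tool_pos: [515.6, 51.0, 497.7]
tcp_rot: [-180.0, 0.1, -0.1]
ft_force: [0.2, -0.2, -0.1]
finger_gap: 82.2
```

Run:
```python
from bench import r
import cv2,numpy as np,pickle
S=[r.snapshot(n) for n in("scene","top")]
cv2.imwrite("pics/m5.png",np.hstack([cv2.resize(q["pixels"][130:250,240+d:400+d,::-1],(400,300),interpolation=2) for q,d in zip(S,(0,20))]))
q=r.sense();print(q["tool_pos"],q["ft_force"],q["finger_gap"])
```

```text
[515.65883595  50.88431088 498.07378898] [ 0.8577154  -0.1855      0.14228304] 81.92308827766908
```

View pics/m5.png

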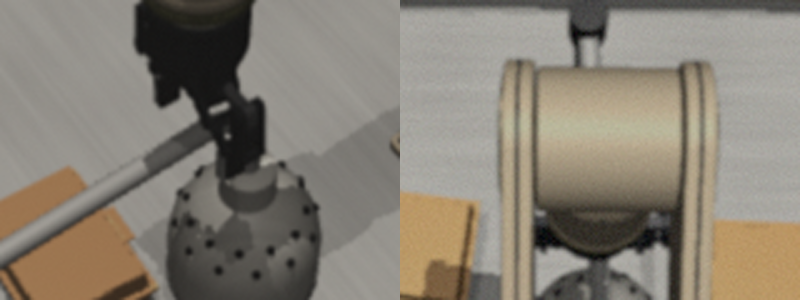

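The left view shows the tube passing between the fingers, with one in front of it and one behind. The force is nil. I'll lower a bit further.

drive_tool(moves=[[[3,0,-4],0],[[6,0,-8],0],[[10,0,-12],0],[[10,0,-16],0],[[10,0,-20],0],[[10,0,-24],0],[[10,0,-28],0],[[10,0,-28],0]])

```text
time: 12.03
tool_pos: [525.6, 50.7, 469.6]
tcp_rot: [-180.0, 0.1, -0.1]
ft_force: [-0.3, 0.0, -0.2]
finger_gap: 82.0
```

drive_tool(moves=[[[0,0,0],0],[[0,0,0],0],[[0,0,0],0],[[0,0,0],0],[[0,0,0],0],[[0,0,0],0],[[0,0,0],0],[[0,0,0],0]], fingers=45)

```text
time: 12.7
tool_pos: [525.8, 50.7, 470.7]
tcp_rot: [-180.0, -0.0, -0.1]
ft_force: [0.1, 0.1, -0.5]
finger_gap: 44.9
```

drive_tool(moves=[[[0,-6.4,0],2],[[0.9,-17.2,0],5],[[2.6,-29.7,0],8.5],[[5.1,-42.2,0],12],[[8.3,-54.4,0],15.5],[[12.3,-66.4,0],19],[[17,-78.2,0],22.5],[[22.4,-89.7,0],26]])

```text
time: 13.37
tool_pos: [547.9, -38.0, 470.6]
tcp_rot: [-179.8, -0.0, 26.2]
ft_force: [-1.4, 9.0, -0.0]
finger_gap: 45.0
```

drive_tool(moves=[[[5.2,-9.5,0],3],[[11.9,-20.3,0],6.5],[[19.2,-30.6,0],10],[[27.1,-40.5,0],13.5],[[35.6,-49.9,0],17],[[43.4,-57.5,0],20],[[51.5,-64.7,0],23],[[57.1,-69.2,0],25]])

```text
time: 14.03
tool_pos: [605.1, -107.9, 470.5]
tcp_rot: [-179.9, 0.0, 51.1]
ft_force: [-6.7, 6.1, 1.3]
finger_gap: 44.9
```

Run:
```python
from bench import r
import cv2,numpy as np,pickle
S=[r.snapshot(n) for n in("scene","top")];pickle.dump(S,open("s3.pkl","wb"))
cv2.imwrite("pics/m6.png",np.hstack([cv2.resize(q["pixels"][130:370,200+d:520+d,::-1],(400,300),interpolation=2) for q,d in zip(S,(-40,20))]))
q=r.sense();print(q["tool_pos"],q["ft_force"],q["finger_gap"])
```

```text
[ 605.692217   -108.67669581  469.98056803] [ 0.27089521 -0.14006324  0.6907258 ] 44.85756457015179
```

View pics/m6.png

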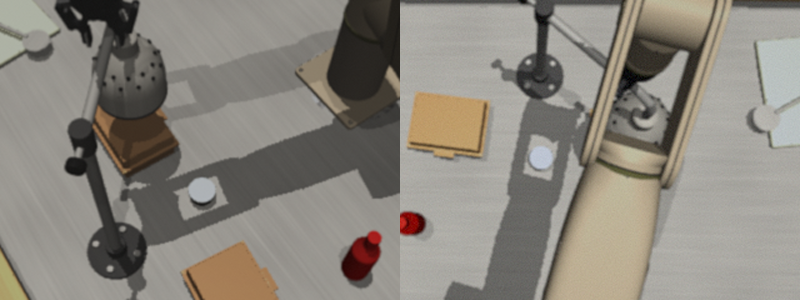

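Run:
```python
from h import *
import pickle
s,t=pickle.load(open("s3.pkl","rb"))
def crop(i,x,y,w,h,f):
    z=cv2.resize(i["pixels"][y:y+h,x:x+w,::-1],None,fx=f,fy=f,interpolation=2)
    for a in range(0,w,20): cv2.putText(z,str(x+a),(a*f,8),0,.3,(255,0,0),1); cv2.line(z,(a*f,0),(a*f,h*f),(255,0,0),1)
    for a in range(0,h,20): cv2.putText(z,str(y+a),(0,a*f+4),0,.3,(0,0,255),1); cv2.line(z,(0,a*f),(w*f,a*f),(255,0,0),1)
    return z
cv2.imwrite("pics/c6.png",np.hstack([crop(s,200,120,100,150,4),crop(t,360,170,100,150,4)]))
```

```text
(no output)
```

View pics/c6.png

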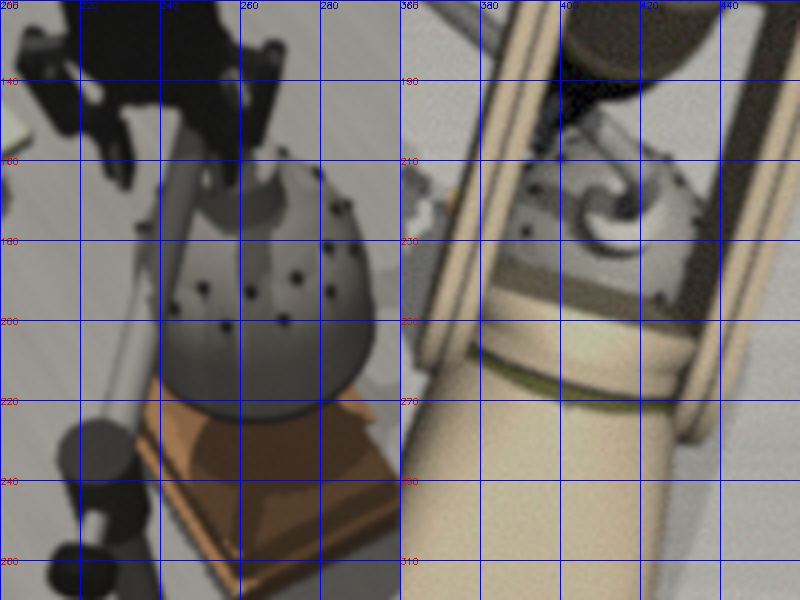

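Run:
```python
from h import *
import pickle
s,t=pickle.load(open("s3.pkl","rb"))
post=np.array([733,55.3])
def ang(P): d=P[:2]-post; return P,np.degrees(np.arctan2(-d[1],-d[0])).round(1),np.hypot(*d).round(1)
print("neck",ang(plane(t,(415,223),385)))
print("bend tube end",ang(plane(t,(417,222),400)))
print("neck scene",ang(plane(s,(261,168),388)))
# tube line in top
print(ang(plane(t,(410,202),480)),ang(plane(t,(377,177),480)))
for a in (48.5,52):
    c=np.r_[post-280*np.array([np.cos(np.radians(a)),np.sin(np.radians(a))]),0]
    for z,rr in((215,75),(391,26)):
        Q=np.array([proj(s,c+[rr*np.cos(f),rr*np.sin(f),z]) for f in np.linspace(0,6.28,60)]);print("s",a,z,Q.min(0).round(1),Q.max(0).round(1))
        Q=np.array([proj(t,c+[rr*np.cos(f),rr*np.sin(f),z]) for f in np.linspace(0,6.28,60)]);print("t",a,z,Q.min(0).round(1),Q.max(0).round(1))
print(proj(s,[733,55.3,510]),proj(t,[733,55.3,510]))
```

```text
neck (array([ 546.9, -152.6,  385. ]), np.float64(48.2), np.float64(279.0))
bend tube end (array([ 546.5, -154.8,  400. ]), np.float64(48.4), np.float64(280.9))
neck scene (array([ 556.2, -127.6,  388. ]), np.float64(46.0), np.float64(254.4))
(array([ 578.5, -123.3,  480. ]), np.float64(49.1), np.float64(236.2)) (array([638.7, -45.9, 480. ]), np.float64(47.0), np.float64(138.3))
s 48.5 215 [236.4 179.2] [293.3 225.7]
t 48.5 215 [378.6 208.8] [430.2 259.7]
s 48.5 391 [247.  149.6] [269.3 166.8]
t 48.5 391 [405.9 212.3] [426.4 232.4]
s 52 215 [230.  178.7] [286.8 225.1]
t 52 215 [382.3 204.4] [433.8 255.2]
s 52 391 [239.8 149.1] [262.1 166.3]
t 52 391 [410.1 207.3] [430.5 227.3]
[223.85171991 232.0837697 ] [335.0687194  134.22971205]
```

The shade is now at 48.4°, radius 279 mm, where I expected it. Before the last nudge I'll check my box centre by projecting its corners onto the pictures.

Run:
```python
from h import *
import pickle
s,t=pickle.load(open("s1.pkl","rb"))
ims=[]
for im,(x,y) in((s,(215,175)),(t,(345,195))):
    f=5;z=cv2.resize(im["pixels"][y:y+110,x:x+80,::-1],None,fx=f,fy=f,interpolation=2)
    a=np.radians(-2);Rz=np.array([[np.cos(a),-np.sin(a)],[np.sin(a),np.cos(a)]])
    for hx,hy,h,col in((75,100,45,(255,0,0)),(63,88,75,(0,0,255))):
        Q=np.array([proj(im,np.r_[Rz@[sx*hx,sy*hy]+[558,-172],h]) for sx,sy in((-1,-1),(-1,1),(1,1),(1,-1))])
        cv2.polylines(z,[((Q-[x,y]+.5)*f).astype(int)],True,col,1)
    ims.append(z)
cv2.imwrite("pics/ov.png",np.hstack(ims))
```

```text
(no output)
```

View pics/ov.png

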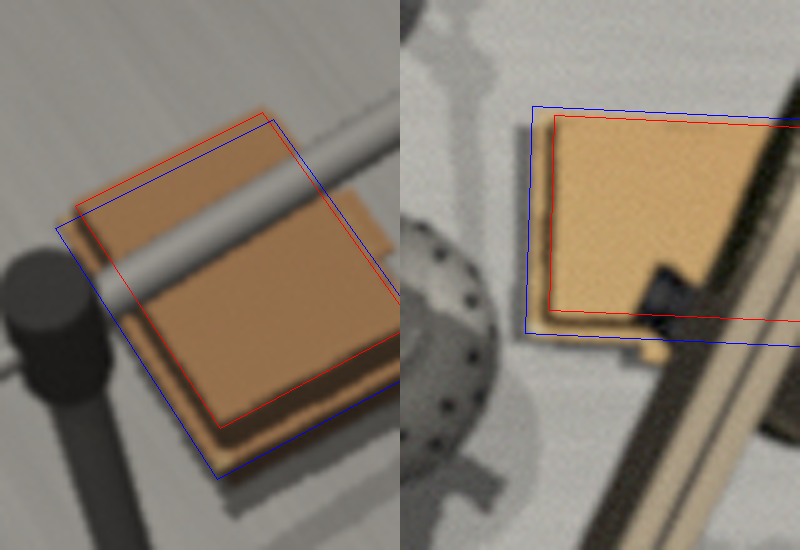

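The outlines fit to a few mm, and the lid top matches 75 mm height, so it is shut. With the box centre at about (556,-172), the bearing is about 52°. One last nudge of 3.8°.

drive_tool(moves=[[[3,-2,0],1],[[6,-4,0],2],[[9,-6,0],3],[[11,-8,0],4],[[11,-8,0],4],[[11,-8,0],4],[[11,-8,0],4],[[11,-8,0],4]])

```text
time: 14.8
tool_pos: [615.9, -115.7, 470.3]
tcp_rot: [-179.9, 0.0, 54.9]
ft_force: [-4.5, 3.3, -3.0]
finger_gap: 44.9
```

drive_tool(moves=[[[0,0,0],0],[[0,0,0],0],[[0,0,0],0],[[0,0,0],0],[[0,0,8],0],[[0,0,20],0],[[0,0,40],0],[[0,0,70],0]], fingers=75)

```text
time: 15.47
tool_pos: [616.1, -116.2, 539.3]
tcp_rot: [-179.8, 0.1, 54.9]
ft_force: [1.0, -0.2, 0.2]
finger_gap: 75.0
```

drive_tool(moves=[[[0,0,20],0],[[-25,20,30],0],[[-50,45,30],0],[[-80,70,30],0],[[-110,100,30],0],[[-140,130,30],0],[[-160,165,30],0],[[-170,200,30],0]])

```text
time: 16.13
tool_pos: [443.6, 84.7, 573.1]
tcp_rot: [179.8, -0.1, 54.8]
ft_force: [1.5, 0.5, 0.3]
finger_gap: 75.1
```

drive_tool(moves=[[[-10,35,0],0],[[-20,70,0],0],[[-30,105,0],0],[[-40,140,0],0],[[-50,175,0],0],[[-60,200,0],0],[[-70,220,0],0],[[-80,230,0],0]])

```text
time: 16.8
tool_pos: [365.4, 315.9, 570.9]
tcp_rot: [-180.0, -0.0, 55.0]
ft_force: [0.8, 0.1, -0.3]
finger_gap: 75.2
```

Run:
```python
from bench import r
from h import *
import pickle
S=[r.snapshot(n) for n in("scene","top")];pickle.dump(S,open("s4.pkl","wb"));s,t=S
def crop(i,x,y,w,h,f):
    z=cv2.resize(i["pixels"][y:y+h,x:x+w,::-1],None,fx=f,fy=f,interpolation=2)
    for a in range(0,w,20): cv2.putText(z,str(x+a),(a*f,8),0,.3,(255,0,0),1)
    for a in range(0,h,20): cv2.putText(z,str(y+a),(0,a*f+4),0,.3,(0,0,255),1)
    for (c,rr,zz,col) in(((559.6,-165.4),75,215,(255,0,0)),((559.6,-165.4),26,391,(0,255,0))):
        Q=np.array([proj(i,[c[0]+rr*np.cos(q),c[1]+rr*np.sin(q),zz]) for q in np.linspace(0,6.28,60)])
        cv2.polylines(z,[((Q-[x,y]+.5)*f).astype(int)],True,col,1)
    return z
cv2.imwrite("pics/c7.png",np.vstack([np.hstack([crop(s,200,160,133,100,3),crop(t,340,180,133,100,3)]),np.hstack([cv2.resize(q["pixels"][:,:,::-1],(399,299)) for q in S])]))
```

```text
(no output)
```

View pics/c7.png

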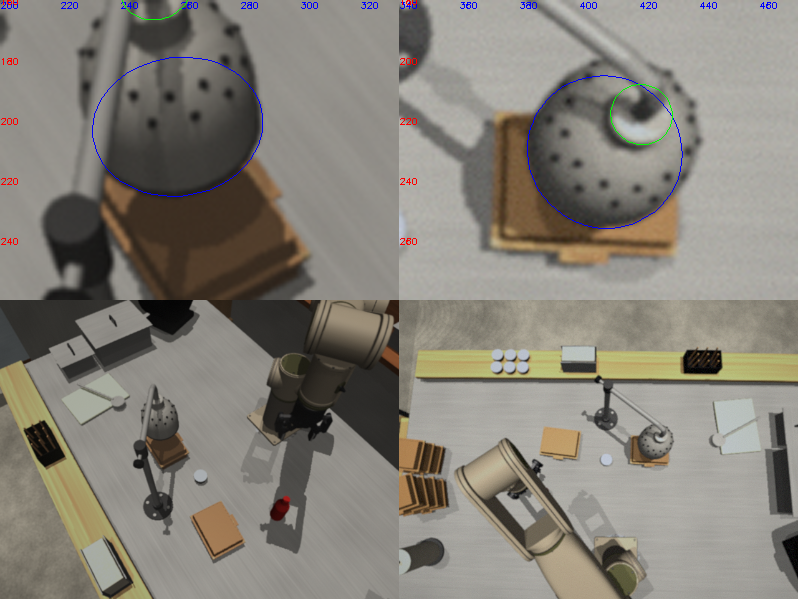

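Both views fit the shade rim at about (560,-165), some 8 mm from the box centre. The front-left corner of the box is still at pixel (371,262), as at the start. The robot touches nothing, so I'll hand in.

Run:
```python
from bench import r
print(r.sense()["ft_force"],abs(r.sense()["qd"]).max()); print(r.hand_in())
```

```text
[ 0.43578627 -0.00691396  0.18026836] 2.7870466979437563
the job is handed in; nothing more can be done
None
```

The lid of the packed box is shut and the heat lamp's shade hangs over that box; I handed the job in with the robot clear of everything. The hand-in reports no verdict, so these are my own last checks.

- **Lid:** I pressed the right-hand box at its press point until it stopped. The height settled at about 75 mm while the force rose to about 19 N vertical, roughly 22 N with the sideways part, against the 45 N limit. The corners projected at 75 mm then matched the picture, so I judge it fully shut.
- **Lamp:** I straddled the tube from above and swung it to about 52°. In both views the shade's rim lies at about (560, -165) mm. The box centre is at about (556, -172) mm, so the shade is about 8 mm off centre against the 45 mm allowed.
- **Other things:** The packed box's front corner is at the same pixel as at the start. The other box, the pot and the bottle look unmoved; I compared them only by eye.
- **Disagreements:** My early hand-picked points differed by 10–15 mm in y between the two cameras. The later projections agreed to a few millimetres. The arm's joints still showed up to 2.8°/s just before hand-in, as it settled in free space away from everything.

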